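# Load the green filter into the microscope light source

## Task

Lift the green filter slider out of the white rack and slide it, plate downwards, into the open slot on top of the ivory light source. Lower it fully home before you let go, then leave it standing there, and leave the amber and blue filters in their places in the rack.

Things in the scene. Friction and masses are not known exactly. Their poses are not given: they have to be found in the camera images.
- green_grip (a point): Centre of the green slider's grip. Loose, about 0.1 kg, upright in the white rack: aluminium plate 70 wide (y) x 6 thick (x) x 84 mm tall with round green glass; centred on its top edge a green block grip 40 (y) x 12 (x) x 40 mm tall. The point is 104 mm above the plate's lower edge, 20 below the grip's top; z up. Grasp from above across the 12 mm.
- amber_grip (a point): Same slider with amber glass and orange grip; leave alone. Rack: fixed, white, 50 x 264 mm, 43 mm tall; holds the three sliders in a line along their width, 85 mm apart, colours in any order. Plates stand 35 mm deep in slots 9 mm wide, lower edges 8 mm above the bench: lift 35 mm straight up to free one.
- blue_grip (a point): Same slider with blue glass and blue grip, standing in the same rack; leave alone.
- slot (a point): Centre of the slot mouth, level with its black lips' upper edge, 112 mm above the bench, on a fixed ivory box 200 x 150 x 100 mm tall. Slot runs along y; z up. Mouth 92 mm long, flared to 28 wide; below the lips (12 mm tall) 92 x 16 mm, floor 72 mm below this point. Slider fits either way round, loosely (may lean); when home its grip centre is 32 mm above this point.

How it is judged:
At the end, for the whole second after the job is handed in: The green slider stands in the slot of the light source, plate down and fully home (grip centre 20 to 40 mm above the mouth point, within 30 mm across and 20 mm along the slot, leaning less than 15 degrees), let go and at rest; the amber and blue sliders are within 30 mm of where they stood (z of green_grip in the frame of slot between 0.02 and 0.04 m and x of green_grip in the frame of slot between -0.03 and 0.03 m and y of green_grip in the frame of slot between -0.02 and 0.02 m and angle between green_grip's own z axis and vertical below 0.26 rad and linear speed of green below 0.02 m/s and distance of each of amber_grip, blue_grip from where it was at the start of the episode below 0.03 m); the robot touches nothing.
It fails at once if the green slider is let go above the slot with more than 20 mm still to go (dropped) (horizontal distance between green_grip and slot below 0.05 m and z of green_grip in the frame of slot above 0.052 m and contact force between green and the fingers below 0.1 N).
It fails at once if the amber or the blue slider is moved by more than 30 mm (distance of any of amber_grip, blue_grip from where it was at the start of the episode above 0.03 m).
It also fails if it takes over 38 s, if anything falls off the work surface, if the arm or the gripper's body presses on something with over 40 N, if the wrist force passes 120 N, or if a joint passes its speed limit or range.

## Robot

A 6-joint arm with a two-finger parallel gripper is mounted at the origin on the work surface. World frame = base frame: x ahead of the robot, y to its left, z up, the work surface at z = 0. Lengths are in m, angles in rad, forces in N, time in s.
With the tool pointing down it reaches from about 0.35 to 0.975 m from the base axis. Payload 4.9 kg.
Tool frame: the origin (TCP) lies on the centre line of the jaws, within the pads' length; the fingertips stand 8 mm ahead of it and the grasp point (between the pads) lies 11 mm behind it; z points along the fingers, y is the direction in which the jaws open and shut (so a half turn about z gives the same grasp; the last joint's range is limited). The gripper opens to 85 mm and grips with 20 to 120 N. Pads are 22 mm wide; open, the fingers measure 114 mm over their backs; the gripper's body (76 mm by 85 mm) begins 54 mm behind the grasp point. The pads swing forward as they close: fully open they stand 13 mm farther back than shut.
Start: joints at [-1.368, 0.053, 1.613, -0, 1.476, -0.119], TCP at [0.198, -0.593, 0.218] pointing down, gripper open.
Joint ranges: [-3.01, 3.01], [-1.01, 2.22], [0.06, 2.58], [-1.02, 4.17], [0.09, 2.62], [-3.14, 3.14]. Speed limits (rad/s): [2.57, 2.57, 3.14, 3.14, 3.14, 3.14].

## Interface

Orientations are given as a rotation vector (axis times angle).
In Python, from station import get_obs, get_image, calibration, finish_job gives the robot as it stands. The module is installed in compiled form; this text tells all that it offers.
- The arm moves only by the shell command python3 -m jog 'ROWS' [FORCE]. ROWS is JSON, a list of rows, each a list of 7 numbers: the shift along the tool's x, y, z in cm, then the turn, a rotation vector about the tool's x, y, z in rad, then the closure in counts, from 0 (fully open) to 255 (shut). In form: [[dx, dy, dz, ax, ay, az, jaw], ...]. A call has 1 to 8 rows; each row is the pose to reach, as a shift and turn from the pose measured when the call began, along the tool's axes at that moment; what a row does not reach only later rows make up. A row lasts 1/12 s, in which the tool goes at most 41.7 mm and 7.16 degrees, less where a joint would pass 70% of its speed; a pose out of reach is approached as far as the arm can. A call with a gripper value outside its range is refused whole. The fingers move at their own pace and stop on an object; FORCE is the grip in N (left out, the last holds). Time passes only in rows, so rows that repeat a pose let the fingers close. It gives the time, the measured TCP pose, the force and the opening at its end, in the units of the state.
- get_obs(): the state, without advancing time (a new reading comes with each control period).
- get_image(name): name is "scene" or "top" or "wrist"; returns the picture (400x640x3 uint8, red, green, blue); there is no depth.
- calibration(name): a dict with "vfov" (degrees; the focal length in pixels is half the picture's height over the tangent of half this angle, whatever the lens; pixels are square), "cx", "cy" (the principal point, pixels), "R" (3x3) and "t" (3): a world point X has camera coordinates R X + t. Camera axes: x right, y down, z forward; pixel columns grow to the right and rows downward; lengths in m; the calibration is good to about 2 mm. A picture is of the moment at which its call begins: read the wrist's pose just before it. calibration takes no time and is no camera call; for the wrist camera it gives the pose at the moment of the call.
- finish_job(): hands the job in, once; it reports no verdict.
The state is a dict: "t": time; "q": joint angles; "dq": joint speeds; "effort": joint torques, N m; "tool_pos": TCP position; "tool_rot": TCP orientation; "contact_force": force on the tool from outside, world axes, zero at the start; "wrist_torque": the same for the moment, N m; "opening": finger opening in m.
Only numpy, scipy, OpenCV 4.12 (cv2) and the standard library are available. Lean on these libraries where they do the work, as an engineer would, in place of code of your own. Each camera call takes 0.05 s, during which the arm holds its last target. There are 200 camera calls.

## Working session

There is one attempt and no reset: what is moved stays moved. The work goes in short steps, Python scripts to look and compute and a shell command to move; the robot and the scene stay as the last step left them, time stands still between calls to the robot, and variables do not carry over. Pictures are saved under pics/ and viewed, about 8 in all and at most 12, crops included, and the job is handed in when it is done.

```bash
mkdir -p pics
python3 - <<'E'
from station import *
import cv2,numpy as np
o=get_obs();print({k:np.round(v,3).tolist() for k,v in o.items()})
for n in("scene","top"):
    im=get_image(n);cv2.imwrite(f"pics/{n}0.png",im[:,:,::-1]);c=calibration(n);print(n,c)
E
```

```text
{'t': 0.0, 'q': [-1.368, 0.053, 1.614, 0.0, 1.476, -0.119], 'dq': [0.0, 0.0, 0.001, -0.001, 0.001, -0.0], 'effort': [0.0, -39.367, -37.018, -0.0, 0.007, -0.0], 'tool_pos': [0.198, -0.592, 0.216], 'tool_rot': [-3.099, -0.503, 0.0], 'contact_force': [0.311, -0.044, -0.476], 'wrist_torque': [0.031, -0.009, 0.002], 'opening': 0.085}
scene {'vfov': 52.109770973962945, 'cx': 318.1904515170234, 'cy': 195.93545807179228, 'R': array([[-0.21350008,  0.97679231,  0.01716069],
       [ 0.66319816,  0.15781034, -0.73161746],
       [-0.71734644, -0.14481945, -0.68149938]]), 't': array([ 0.08523802, -0.26385215,  1.46165035])}
top {'vfov': 46.56154091381465, 'cx': 320.14441070506047, 'cy': 200.57562960360212, 'R': array([[ 0.0074091 , -0.99906134,  0.04267958],
       [-0.99454478, -0.01180309, -0.10364056],
       [ 0.10404702, -0.04167887, -0.99369869]]), 't': array([-0.01267832,  0.56292653,  0.95184862])}
```

View pics/scene0.png

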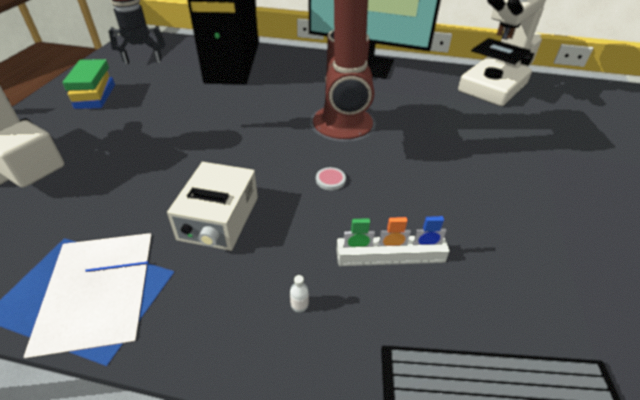

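View pics/top0.png

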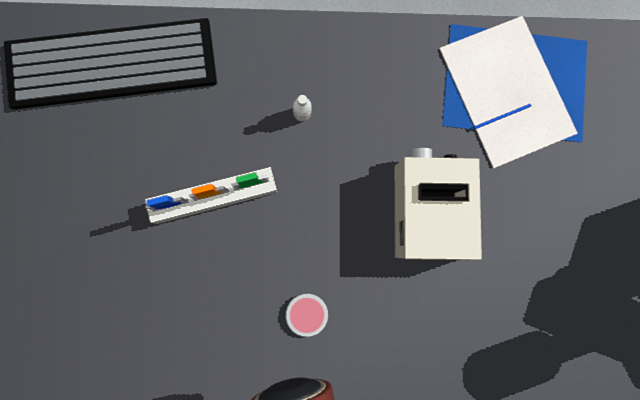

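The scene view shows the rack at about (392,248), with green nearest the box and the slot at about (210,195). In the top view green is at (247,180), orange at (204,190), blue at (160,202) and the slot at (443,192). The rack is turned about 14°.

```bash
cat > h.py <<'E'
import cv2,numpy as np
from station import *
def K(c):
    f=200/np.tan(np.radians(c["vfov"]/2)); return f
def ray(c,p):
    f=K(c);d=np.array([(p[0]-c["cx"])/f,(p[1]-c["cy"])/f,1]);R=c["R"];return -R.T@c["t"],R.T@d
def onz(c,p,z):
    o,d=ray(c,p);return o+d*(z-o[2])/d[2]
def tri(c1,p1,c2,p2):
    o1,d1=ray(c1,p1);o2,d2=ray(c2,p2)
    s=np.linalg.lstsq(np.c_[d1,-d2],o2-o1,rcond=None)[0];a=o1+s[0]*d1;b=o2+s[1]*d2
    return (a+b)/2,np.linalg.norm(a-b)
HUE={"green":(50,75),"orange":(5,18),"blue":(105,125)}
def blobs(im,col,roi,smin=130,vmin=60):
    x0,y0,x1,y1=roi;h=cv2.cvtColor(im,cv2.COLOR_RGB2HSV)[y0:y1,x0:x1]
    lo,hi=HUE[col];m=cv2.inRange(h,(lo,smin,vmin),(hi,255,255))
    cs=cv2.findContours(m,cv2.RETR_EXTERNAL,cv2.CHAIN_APPROX_NONE)[0]
    c=max(cs,key=cv2.contourArea)+np.array([[x0,y0]]);return c
E
python3 - <<'E'
from h import *
ims={n:cv2.imread(f"pics/{n}0.png")[:,:,::-1].copy() for n in("scene","top")};C={n:calibration(n) for n in ims}
roi={"scene":(330,200,460,260),"top":(130,150,290,230)}
P={}
for col in HUE:
    for n in ims:
        c=blobs(ims[n],col,roi[n]);r=cv2.minAreaRect(c);P[col,n]=np.array(r[0]);print(col,n,np.round(r[0],1),np.round(r[1],1),round(r[2]),cv2.contourArea(c))
        if n=="top": print("  z.132",onz(C[n],r[0],.132).round(4), [onz(C[n],p,.132).round(3).tolist() for p in cv2.boxPoints(r)])
    print("  tri",tri(C["scene"],P[col,"scene"],C["top"],P[col,"top"]))
for n,rr in(("top",(410,175,475,210)),("scene",(180,180,235,210))):
    x0,y0,x1,y1=rr;g=ims[n][y0:y1,x0:x1].max(2);m=(g<70).astype(np.uint8)
    c=max(cv2.findContours(m,cv2.RETR_EXTERNAL,cv2.CHAIN_APPROX_NONE)[0],key=cv2.contourArea)+np.array([[x0,y0]])
    r=cv2.minAreaRect(c);P["s",n]=r[0];print("slot",n,r)
    print([onz(C[n],p,.112).round(4).tolist() for p in [r[0],*cv2.boxPoints(r)]])
print(tri(C["scene"],P["s","scene"],C["top"],P["s","top"]))
# ivory box top outline
h=cv2.cvtColor(ims["top"],cv2.COLOR_RGB2GRAY)[140:275,380:500];m=(h>150).astype(np.uint8)
c=max(cv2.findContours(m,cv2.RETR_EXTERNAL,cv2.CHAIN_APPROX_NONE)[0],key=cv2.contourArea)+np.array([[380,140]])
r=cv2.minAreaRect(c);print([onz(C["top"],p,.1).round(4).tolist() for p in [r[0],*cv2.boxPoints(r)]])
E
```

```text
green scene [358.9 232. ] [19.1 26.8] 3 380.5
green top [249.1 179.7] [11.2 25. ] 76 207.0
  z.132 [0.5902 0.1315 0.132 ] [[0.594, 0.157, 0.132], [0.607, 0.112, 0.132], [0.586, 0.106, 0.132], [0.574, 0.151, 0.132]]
  tri (array([0.59564182, 0.13689665, 0.09433305]), np.float64(0.0023337572613418545))
orange scene [395.3 230.6] [19.8 29.8] 9 440.0
orange top [206.2 190.7] [12.1 28.6] 76 240.5
  z.132 [0.5684 0.2109 0.132 ] [[0.573, 0.24, 0.132], [0.586, 0.188, 0.132], [0.564, 0.182, 0.132], [0.55, 0.233, 0.132]]
  tri (array([0.57275123, 0.21937292, 0.09546003]), np.float64(0.0020221044030105943))
blue scene [430.9 229.5] [19.5 31.1] 13 432.5
blue top [163.3 201.7] [11.6 32.3] 76 243.0
  z.132 [0.5468 0.2893 0.132 ] [[0.55, 0.321, 0.132], [0.565, 0.264, 0.132], [0.544, 0.258, 0.132], [0.529, 0.315, 0.132]]
  tri (array([0.55029328, 0.3007971 , 0.09559041]), np.float64(0.0015314010063393214))
slot top ((443.5, 191.99998474121094), (48.99999237060547, 15.999998092651367), -0.0)
[[0.5741, -0.2455, 0.112], [0.5578, -0.1968, 0.112], [0.5893, -0.1973, 0.112], [0.5906, -0.2946, 0.112], [0.559, -0.2938, 0.112]]
slot scene ((207.58370971679688, 195.01443481445312), (38.942665100097656, 8.869139671325684), 9.782407760620117)
[[0.5756, -0.2423, 0.112], [0.5905, -0.288, 0.112], [0.5599, -0.2985, 0.112], [0.5607, -0.1962, 0.112], [0.5908, -0.1882, 0.112]]
(array([ 0.57398941, -0.24469805,  0.11038354]), np.float64(0.0025933542398961593))
[[0.5525, -0.2466, 0.1], [0.6628, -0.1703, 0.1], [0.6675, -0.3251, 0.1], [0.4442, -0.3216, 0.1], [0.4412, -0.1707, 0.1]]
```

Measured heights and sizes fit: green–blue spacing is 170 mm and the slot comes out at 0.110 m high. Slot is (0.574, -0.245) with yaw about 0, green is about (0.594, 0.134), and the rack yaw is 15.4°. Next is a helper that turns a world target into jog units.

```bash
cat > to.py <<'E'
import sys;from h import *
from scipy.spatial.transform import Rotation as Ro
x,y,z,a=map(float,sys.argv[1:5]);a=np.radians(a)   # TCP target, direction of jaw y axis (deg)
o=get_obs();R=Ro.from_rotvec(o["tool_rot"]);Y=[np.cos(a),np.sin(a),0];Z=[0,0,-1];T=Ro.from_matrix(np.c_[np.cross(Y,Z),Y,Z])
print("t",round(o["t"],2),"q",np.round(o["q"],2),"F",np.round(o["contact_force"],1),"op",round(o["opening"],4))
print("cm",(R.inv().apply(np.array([x,y,z])-o["tool_pos"])*100).round(2),"rad",(R.inv()*T).as_rotvec().round(3))
E
python3 to.py .594 .134 .25 15.4
```

```text
t 0.1 q [-1.37  0.05  1.61 -0.    1.48 -0.12] F [ 0.2  0.4 -0. ] op 0.085
cm [ 60.58 -56.37  -3.23] rad [-1.000e-03 -2.000e-03 -1.518e+00]
```

```bash
r='[60.6,-56.4,-3.2,0,0,-1.518,0]'; true; python3 -m jog '[[15,-14,-3.2,0,0,-0.38,0],[20,-19,-3.2,0,0,-0.5,0],[25,-23,-3.2,0,0,-0.63,0],[30,-28,-3.2,0,0,-0.75,0],[30,-28,-3.2,0,0,-0.75,0],[30,-28,-3.2,0,0,-0.75,0],[30,-28,-3.2,0,0,-0.75,0],[30,-28,-3.2,0,0,-0.75,0]]'; python3 to.py .594 .134 .25 15.4
```

```text
t: 0.77
tool_pos: [0.3563, -0.299, 0.244]
tool_rot: [-2.7, -1.603, -0.001]
contact_force: [1.1, -0.5, 0.0]
opening: 0.0853
t 0.77 q [-0.86 -0.36  1.94  0.    1.57 -0.36] F [ 1.1 -0.5  0. ] op 0.0853
cm [49.39  0.13 -0.52] rad [-0.001 -0.002 -0.768]
```

```bash
python3 -m jog '[[49.4,0,-0.5,0,0,-0.768,0],[49.4,0,-0.5,0,0,-0.768,0],[49.4,0,-0.5,0,0,-0.768,0],[49.4,0,-0.5,0,0,-0.768,0],[49.4,0,-0.5,0,0,-0.768,0],[49.4,0,-0.5,0,0,-0.768,0],[49.4,0,-0.5,0,0,-0.768,0],[49.4,0,-0.5,0,0,-0.768,0]]'; python3 to.py .594 .134 .25 15.4
```

```text
t: 1.43
tool_pos: [0.5156, -0.006, 0.2477]
tool_rot: [-1.901, -2.499, -0.002]
contact_force: [1.1, -0.6, 0.2]
opening: 0.0854
t 1.43 q [-0.16 -0.23  1.83  0.    1.54 -0.43] F [ 1.1 -0.6  0.2] op 0.0854
cm [11.4  11.29 -0.21] rad [-0.    -0.002  0.001]
```

Run:
```python
from h import *
im=get_image("wrist");cv2.imwrite("pics/w1.png",im[:,:,::-1]);print(calibration("wrist"))
```

```text
{'vfov': 62.1635539850807, 'cx': 315.6844135696398, 'cy': 191.91787615360445, 'R': array([[ 0.96227634,  0.27205467,  0.0032407 ],
       [ 0.26172838, -0.92887354,  0.26209198],
       [ 0.07431355, -0.25135672, -0.96503746]]), 't': array([-0.49940464, -0.17775256,  0.36820227])}
```

View pics/w1.png

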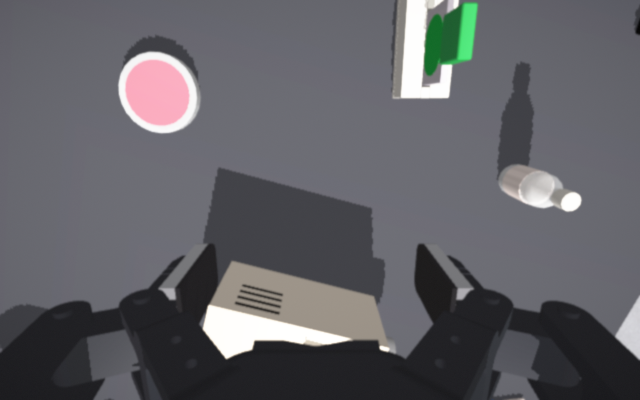

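The wrist view shows the green grip at about (463,35) up and to the right, plus the light source near the bottom. I'll move beside green for a close look.

```bash
python3 -m jog '[[3,6,0,0,0,0,0],[6,11.3,0,0,0,0,0],[6,11.3,0,0,0,0,0],[6,11.3,0,0,0,0,0],[6,11.3,0,0,0,0,0],[6,11.3,0,0,0,0,0]]'
python3 - <<'E'
from h import *
im=get_image("wrist");c=calibration("wrist");cv2.imwrite("pics/w2.png",im[:,:,::-1])
import pickle;pickle.dump(c,open("w2.pkl","wb"))
o=get_obs();print(o["tool_pos"],o["dq"].round(3) if hasattr(o["dq"],"round") else o["dq"])
b=blobs(im,"green",(150,0,640,300));r=cv2.minAreaRect(b);print(r);print([onz(c,p,.132).round(4).tolist() for p in cv2.boxPoints(r)])
E
```

```text
t: 1.98
tool_pos: [0.6097, 0.0883, 0.2475]
tool_rot: [-1.892, -2.502, -0.008]
contact_force: [-0.1, -0.6, -0.7]
opening: 0.0853
[0.60950265 0.08773173 0.2478715 ] [-0.015 -0.022  0.009  0.001 -0.001  0.002]
((313.5, 120.0), (48.0, 11.0), 90.0)
[[0.5852, 0.1538, 0.132], [0.5935, 0.1562, 0.132], [0.6038, 0.12, 0.132], [0.5952, 0.1175, 0.132]]
```

View pics/w2.png

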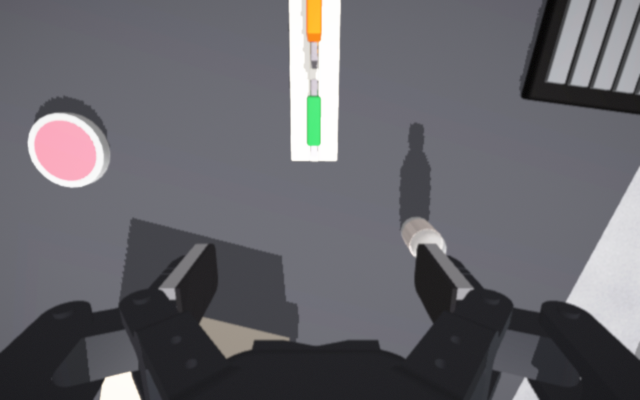

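The close view shows the green grip's top at (313.5,120), aligned with the image columns and amber behind it at (315,20). The top face measures 38×9 mm plus about 1 px, centred at (0.5945, 0.137), which agrees with the triangulation.

```bash
python3 to.py .5945 .1367 .104 15.6
```

```text
t 2.03 q [ 0.02  0.01  1.6   0.01  1.53 -0.26] F [-0.6  0.1 -1.2] op 0.0852
cm [ 5.02 -0.14 14.42] rad [ 0.002 -0.007  0.003]
```

```bash
python3 -m jog '[[2.5,-0.1,0,0,0,0,0],[5,-0.1,0,0,-0.007,0.003,0],[5,-0.1,2,0,-0.007,0.003,0],[5,-0.1,5,0,-0.007,0.003,0],[5,-0.1,8,0,-0.007,0.003,0],[5,-0.1,11,0,-0.007,0.003,0],[5,-0.1,12,0,-0.007,0.003,0],[5,-0.1,12,0,-0.007,0.003,0]]' 50; python3 to.py .5945 .1367 .104 15.6
```

```text
t: 2.7
tool_pos: [0.5919, 0.1349, 0.1246]
tool_rot: [-1.9, -2.497, 0.006]
contact_force: [0.2, -0.2, 0.1]
opening: 0.085
t 2.7 q [ 0.1   0.09  1.74 -0.    1.32 -0.17] F [ 0.2 -0.2  0.1] op 0.085
cm [0.1  0.31 2.06] rad [-0.005 -0.001 -0.002]
```

```bash
python3 -m jog '[[0.1,0.3,1,0,0,0,0],[0.1,0.3,2.0,0,0,0,0],[0.1,0.3,2.0,0,0,0,0],[0.1,0.3,2.0,0,0,0,120],[0.1,0.3,2.0,0,0,0,200],[0.1,0.3,2.0,0,0,0,255],[0.1,0.3,2.0,0,0,0,255],[0.1,0.3,2.0,0,0,0,255]]' 50; python3 -m jog '[[0,0,0,0,0,0,255],[0,0,0,0,0,0,255],[0,0,0,0,0,0,255],[0,0,0,0,0,0,255]]';python3 to.py .5945 .1367 .254 15.6
```

```text
t: 3.37
tool_pos: [0.5948, 0.1368, 0.1053]
tool_rot: [-1.9, -2.498, 0.005]
contact_force: [-0.1, -0.2, -0.2]
opening: 0.0257
t: 3.7
tool_pos: [0.595, 0.1368, 0.1057]
tool_rot: [-1.9, -2.499, 0.004]
contact_force: [0.2, -0.6, 1.9]
opening: 0.0102
t 3.7 q [ 0.1   0.11  1.74 -0.    1.29 -0.17] F [ 0.2 -0.6  1.9] op 0.0102
cm [ 1.000e-02 -1.100e-01 -1.483e+01] rad [-0.004 -0.    -0.002]
```

```bash
python3 -m jog '[[0,0,-0.5,0,0,0,255],[0,0,-1.5,0,0,0,255],[0,0,-3,0,0,0,255],[0,0,-5,0,0,0,255],[0,0,-8,0,0,0,255],[0,0,-11,0,0,0,255],[0,0,-14,0,0,0,255],[0,0,-15,0,0,0,255]]';python3 - <<'E'
from h import *
im=get_image("wrist");cv2.imwrite("pics/w3.png",im[:,:,::-1]);im=get_image("scene");cv2.imwrite("pics/s3.png",im[:,:,::-1])
E
python3 to.py .574 -.245 .256 0
```

```text
t: 4.37
tool_pos: [0.5977, 0.1371, 0.2625]
tool_rot: [1.899, 2.497, 0.006]
contact_force: [0.6, 0.6, -0.1]
opening: 0.0103
t 4.47 q [ 0.1   0.    1.6  -0.    1.54 -0.17] F [-0.3 -0.9 -1.4] op 0.0103
cm [-36.2  -12.43   0.33] rad [0.003 0.    0.27 ]
```

View pics/w3.png

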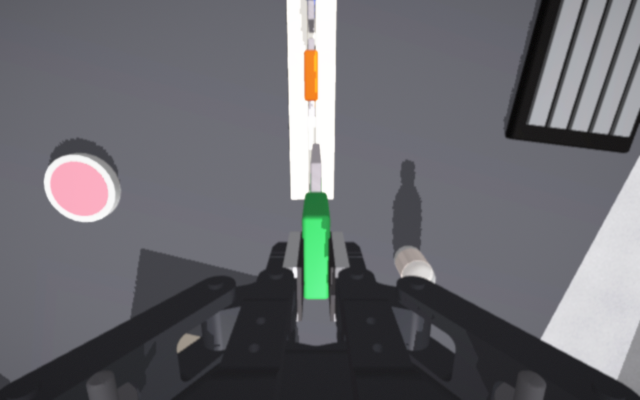

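The wrist view shows green held at (316,245), square in the pads, its plate edge clear of the rack end at (313,165), and amber undisturbed at (311,75). I'll carry it over to the slot now.

```bash
python3 -m jog '[[-1,-0.3,0.3,0,0,0,255],[-3,-1,0.3,0,0,0.02,255],[-6,-2,0.3,0,0,0.04,255],[-9,-3,0.3,0,0,0.07,255],[-12,-4,0.3,0,0,0.09,255],[-15,-5,0.3,0,0,0.11,255],[-17,-5.8,0.3,0,0,0.13,255],[-18,-6.2,0.3,0,0,0.135,255]]';python3 to.py .574 -.245 .258 0
```

```text
t: 5.13
tool_pos: [0.5835, -0.0559, 0.2525]
tool_rot: [-2.069, -2.361, 0.003]
contact_force: [1.2, 0.5, -1.8]
opening: 0.0105
t 5.13 q [-0.22 -0.06  1.66 -0.    1.54 -0.35] F [ 1.2  0.5 -1.8] op 0.0105
cm [-18.62  -3.43  -0.55] rad [-0.003 -0.001  0.132]
```

```bash
python3 -m jog '[[-2,-0.3,-0.5,0,0,0.02,255],[-5,-0.8,-0.5,0,0,0.04,255],[-8,-1.4,-0.5,0,0,0.06,255],[-11,-2,-0.5,0,0,0.08,255],[-14,-2.6,-0.5,0,0,0.1,255],[-16.5,-3,-0.5,0,0,0.12,255],[-18.6,-3.4,-0.5,0,0,0.132,255],[-18.6,-3.4,-0.5,0,0,0.132,255]]';python3 -m jog '[[0,0,0,0,0,0,255],[0,0,0,0,0,0,255]]'; python3 to.py .574 -.245 .258 0
python3 - <<'E'
from h import *
import pickle
for n in("wrist","scene","top"):
    im=get_image(n);cv2.imwrite(f"pics/{n}4.png",im[:,:,::-1])
    if n=="wrist":pickle.dump(calibration(n),open("w4.pkl","wb"))
a,b,c=[cv2.imread(f"pics/{n}4.png") for n in("wrist","scene","top")]
cv2.imwrite("pics/m4.png",np.vstack([np.hstack([cv2.resize(b[100:250,130:330],(400,300)),cv2.resize(c[100:250,350:550],(400,300))]),np.hstack([cv2.resize(a[100:350,150:483],(400,300)),np.zeros((300,400,3),np.uint8)])]))
E
```

```text
t: 5.8
tool_pos: [0.5728, -0.2479, 0.2546]
tool_rot: [-2.222, -2.213, 0.006]
contact_force: [-0.1, -0.0, -2.2]
opening: 0.0104
t: 5.97
tool_pos: [0.5719, -0.2473, 0.2522]
tool_rot: [-2.219, -2.211, 0.008]
contact_force: [0.3, 0.2, -1.4]
opening: 0.0111
t 5.97 q [-0.53  0.04  1.57 -0.    1.54 -0.52] F [ 0.3  0.2 -1.4] op 0.0111
cm [ 0.23  0.2  -0.58] rad [-0.01  -0.003 -0.004]
```

View pics/m4.png

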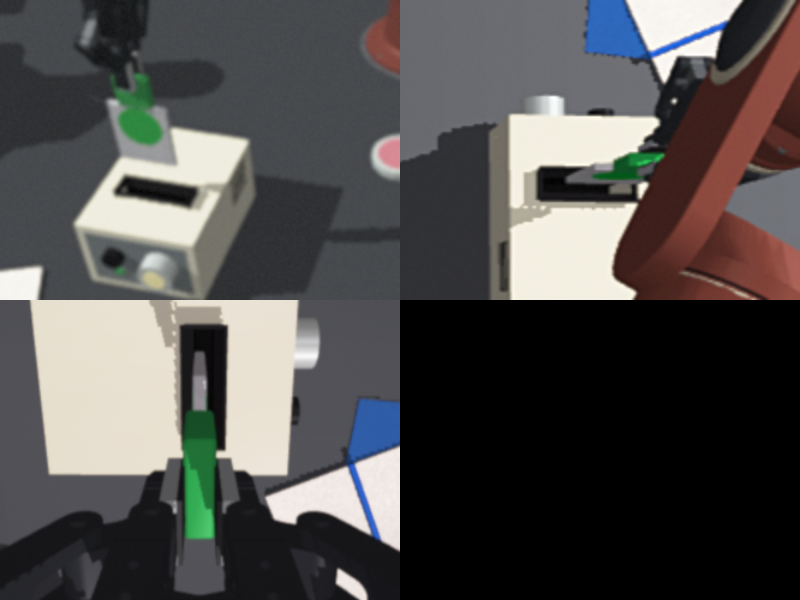

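The mosaic shows green hanging plate-down above the slot. In the wrist view the slot spans columns ~300–340 and rows ~121–225, and the plate's leading bottom corner is at ~(317,143). I'll turn these into points.

```bash
python3 - <<'E'
from h import *
import pickle;c=pickle.load(open("w4.pkl","rb"))
im=cv2.imread("pics/wrist4.png")
g=im[:,:,:].max(2)
for r in(130,150,180,210):print(r,g[r,290:350].tolist())
print("col304",g[105:240:3,304].tolist()); print("col332",g[105:240:3,334].tolist())
for p in((300,121),(339,121),(300,225),(339,225)):print(p,onz(c,p,.112).round(4))
print("plate corner",onz(c,(317,142),.154).round(4),"grip top edge front",onz(c,(317,193),.278).round(4),"rear",onz(c,(317,298),.278).round(4))
E
python3 - <<'E'
import cv2
im=cv2.imread("pics/wrist4.png")[105:305,250:390];cv2.imwrite("pics/c4.png",cv2.resize(im,None,fx=3,fy=3,interpolation=cv2.INTER_CUBIC))
E
```

```text
130 [165, 164, 165, 166, 171, 172, 167, 165, 155, 117, 67, 33, 25, 26, 26, 26, 25, 24, 26, 24, 22, 13, 7, 8, 13, 11, 14, 12, 11, 11, 15, 13, 13, 11, 11, 10, 7, 8, 13, 16, 19, 19, 17, 17, 16, 19, 23, 28, 52, 128, 210, 230, 233, 233, 234, 234, 233, 234, 234, 234]
150 [233, 233, 233, 227, 204, 179, 168, 164, 158, 132, 81, 39, 27, 24, 25, 25, 24, 25, 25, 25, 35, 64, 88, 98, 100, 100, 99, 100, 99, 94, 71, 39, 18, 12, 11, 11, 9, 10, 16, 17, 17, 17, 16, 15, 17, 20, 24, 33, 92, 174, 222, 232, 233, 233, 233, 234, 233, 233, 233, 233]
180 [233, 233, 233, 232, 224, 192, 167, 163, 162, 150, 99, 46, 26, 26, 24, 25, 25, 26, 26, 53, 97, 126, 144, 148, 147, 147, 146, 146, 146, 144, 132, 113, 70, 26, 11, 6, 9, 11, 15, 16, 16, 17, 17, 17, 17, 20, 27, 50, 126, 209, 231, 234, 234, 234, 234, 233, 234, 233, 234, 234]
210 [233, 233, 233, 233, 233, 233, 232, 224, 190, 158, 116, 66, 45, 63, 72, 75, 77, 79, 80, 79, 79, 79, 79, 79, 79, 79, 79, 79, 79, 78, 78, 79, 78, 78, 79, 79, 78, 80, 72, 50, 26, 18, 18, 18, 19, 23, 33, 90, 175, 223, 233, 234, 234, 234, 234, 234, 235, 234, 234, 234]
col304 [207, 167, 167, 165, 165, 82, 31, 26, 25, 25, 25, 24, 24, 25, 24, 25, 26, 25, 26, 27, 24, 24, 26, 26, 26, 24, 24, 26, 25, 26, 45, 55, 62, 65, 68, 72, 74, 89, 102, 109, 125, 131, 134, 134, 132]
col332 [228, 221, 197, 228, 176, 106, 31, 17, 16, 18, 17, 17, 18, 16, 17, 17, 17, 17, 18, 18, 17, 18, 17, 18, 18, 17, 17, 17, 17, 18, 17, 17, 19, 19, 19, 19, 19, 19, 18, 24, 131, 234, 180, 87, 87]
(300, 121) [ 0.558  -0.1976  0.112 ]
(339, 121) [ 0.5921 -0.1977  0.112 ]
(300, 225) [ 0.5565 -0.2947  0.112 ]
(339, 225) [ 0.5937 -0.2947  0.112 ]
plate corner [ 0.5731 -0.2109  0.154 ] grip top edge front [ 0.5737 -0.2167  0.278 ] rear [ 0.5736 -0.2654  0.278 ]
```

View pics/c4.png

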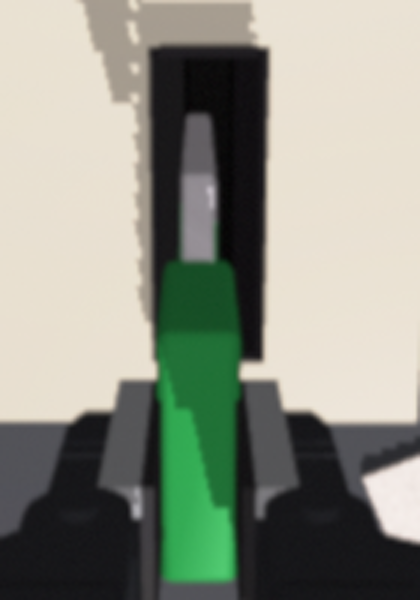

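Slot centre from the wrist view is (0.575, -0.246), and the plate's centre is at (0.573, -0.246). So it needs about +2 mm in x and then straight down, with home at TCP z ≈ 0.138.

```bash
python3 to.py .575 -.247 .16 0; python3 -m jog '[[0,0.3,1,0,0,0,255],[0,0.3,2.5,-0.01,-0.003,0,255],[0,0.3,4,-0.01,-0.003,0,255],[0,0.3,5,-0.01,-0.003,0,255],[0,0.3,6,-0.01,-0.003,0,255],[0,0.3,6.5,-0.01,-0.003,0,255],[0,0.3,6.5,-0.01,-0.003,0,255]]'; python3 to.py .575 -.247 .138 0
```

```text
t 6.12 q [-0.52  0.04  1.57 -0.    1.54 -0.52] F [ 0.2  0.8 -0. ] op 0.0105
cm [-0.05  0.3   9.38] rad [-0.008 -0.002 -0.003]
t: 6.7
tool_pos: [0.5744, -0.246, 0.1866]
tool_rot: [-2.224, -2.218, 0.0]
contact_force: [-0.2, 0.0, -2.2]
opening: 0.0107
t 6.7 q [-0.52  0.07  1.64  0.    1.43 -0.52] F [-0.2  0.  -2.2] op 0.0107
cm [-0.1   0.06  4.86] rad [-0.001 -0.    -0.002]
```

```bash
python3 -m jog '[[0,0,0.7,0,0,0,255],[0,0,1.4,0,0,0,255],[0,0,2.1,0,0,0,255],[0,0,2.8,0,0,0,255],[0,0,3.4,0,0,0,255],[0,0,3.8,0,0,0,255],[0,0,4.1,0,0,0,255],[0,0,4.1,0,0,0,255]]'; python3 to.py .575 -.247 .138 0
```

```text
t: 7.37
tool_pos: [0.574, -0.2458, 0.1447]
tool_rot: [-2.223, -2.217, 0.001]
contact_force: [-0.7, -0.2, -1.3]
opening: 0.0107
t 7.37 q [-0.52  0.11  1.68  0.    1.36 -0.52] F [-0.7 -0.2 -1.3] op 0.0107
cm [-0.12  0.1   0.67] rad [-0.002 -0.001 -0.002]
```

```bash
python3 -m jog '[[0,0,0.2,0,0,0,255],[0,0,0.4,0,0,0,255],[0,0,0.5,0,0,0,255],[0,0,0.6,0,0,0,255],[0,0,0.7,0,0,0,255],[0,0,0.7,0,0,0,255]]'; python3 to.py .575 -.247 .138 0;  python3 - <<'E'
from h import *
im=get_image("scene");cv2.imwrite("pics/s5.png",cv2.resize(im[100:250,130:330,::-1],(800,600)))
E
```

```text
t: 7.87
tool_pos: [0.5741, -0.2459, 0.1378]
tool_rot: [-2.223, -2.218, 0.001]
contact_force: [-0.3, 0.0, -1.0]
opening: 0.0106
t 7.87 q [-0.52  0.11  1.69  0.    1.34 -0.52] F [-0.3  0.  -1. ] op 0.0106
cm [-0.11  0.09 -0.02] rad [-0.001 -0.001 -0.002]
```

View pics/s5.png

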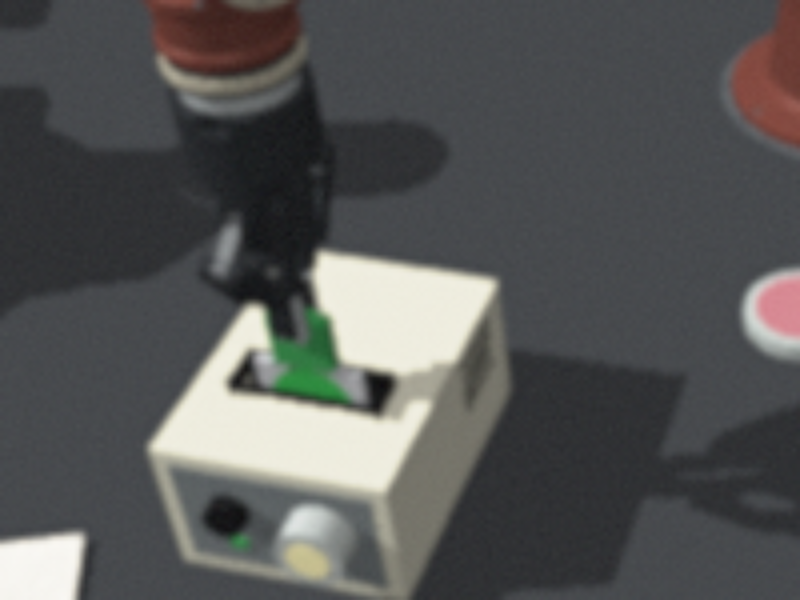

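In the view the plate is well inside the slot, with the grip at ~(305,335) and the lips at ~(315,380). There is no contact force yet, so I'll lower further in small steps until it bears.

```bash
for i in 1; do python3 -m jog '[[0,0,0.1,0,0,0,255],[0,0,0.2,0,0,0,255],[0,0,0.2,0,0,0,255]]';done; python3 -m jog '[[0,0,0.1,0,0,0,255],[0,0,0.2,0,0,0,255],[0,0,0.2,0,0,0,255]]'
```

```text
t: 8.17
tool_pos: [0.5748, -0.246, 0.1377]
tool_rot: [-2.224, -2.219, -0.001]
contact_force: [-1.2, 1.3, 6.4]
opening: 0.0106
t: 8.42
tool_pos: [0.5756, -0.2463, 0.1377]
tool_rot: [2.222, 2.217, 0.002]
contact_force: [-1.1, 0.6, 6.8]
opening: 0.0105
```

TCP z stopped at exactly the predicted 0.1377 with 6.8 N bearing, so the slider is home. Releasing and retreating.

```bash
python3 -m jog '[[0,0,0,0,0,0,200],[0,0,0,0,0,0,150],[0,0,0,0,0,0,100],[0,0,0,0,0,0,50],[0,0,0,0,0,0,0],[0,0,0,0,0,0,0],[0,0,0,0,0,0,0],[0,0,0,0,0,0,0]]'; python3 -m jog '[[0,0,0,0,0,0,0],[0,0,-1,0,0,0,0],[0,0,-3,0,0,0,0],[0,0,-6,0,0,0,0],[0,0,-9,0,0,0,0],[0,0,-12,0,0,0,0],[0,0,-14,0,0,0,0]]'; python3 -m jog '[[-2,0,0,0,0,0,0],[-5,0,0,0,0,0,0],[-8,0,0,0,0,0,0],[-10,0,0,0,0,0,0],[-10,0,0,0,0,0,0],[-10,0,0,0,0,0,0]]'
python3 - <<'E'
from h import *
P={};C={n:calibration(n) for n in("scene","top")}
for n in("scene","top"):
    im=get_image(n);cv2.imwrite(f"pics/{n}6.png",im[:,:,::-1]);P[n]=im
w=get_image("wrist");cw=calibration("wrist");cv2.imwrite("pics/w6.png",w[:,:,::-1])
roi={"scene":(330,200,460,260),"top":(130,150,290,230)}
for col in("orange","blue"):
    for n in P: print(col,n,np.round(cv2.minAreaRect(blobs(P[n],col,roi[n]))[0],1))
b=blobs(P["scene"],"green",(180,160,240,215));ps=cv2.minAreaRect(b);print(ps)
b=blobs(w,"green",(150,0,500,300));r=cv2.minAreaRect(b);print(r,[onz(cw,p,.164).round(4).tolist() for p in cv2.boxPoints(r)])
print("tri",tri(C["scene"],ps[0],cw,r[0]))
a=cv2.resize(P["scene"][130:230,150:283,::-1],(400,300));cv2.imwrite("pics/m6.png",np.hstack([a,cv2.resize(w[:,:,::-1],(480,300))]))
E
```

```text
t: 9.08
tool_pos: [0.5756, -0.2463, 0.1375]
tool_rot: [2.223, 2.218, 0.002]
contact_force: [-0.7, -0.3, -0.6]
opening: 0.0856
t: 9.67
tool_pos: [0.5761, -0.2467, 0.2825]
tool_rot: [2.219, 2.214, 0.004]
contact_force: [1.1, -0.9, 0.5]
opening: 0.0853
t: 10.17
tool_pos: [0.5757, -0.3474, 0.2832]
tool_rot: [2.221, 2.212, 0.005]
contact_force: [-0.5, -0.3, -0.7]
opening: 0.0853
orange scene [395.3 230.6]
orange top [206.1 190.7]
blue scene [431.1 229.1]
blue top [163.3 201.7]
((205.376953125, 189.01541137695312), (21.95414924621582, 14.63609790802002), 82.87498474121094)
((314.0, 55.5), (57.0, 16.0), 90.0) [[0.5704, -0.2265, 0.164], [0.5825, -0.2265, 0.164], [0.5827, -0.2674, 0.164], [0.5701, -0.2674, 0.164]]
tri (array([ 0.57678591, -0.24328556,  0.13289122]), np.float64(0.000955044958448794))
```

View pics/m6.png

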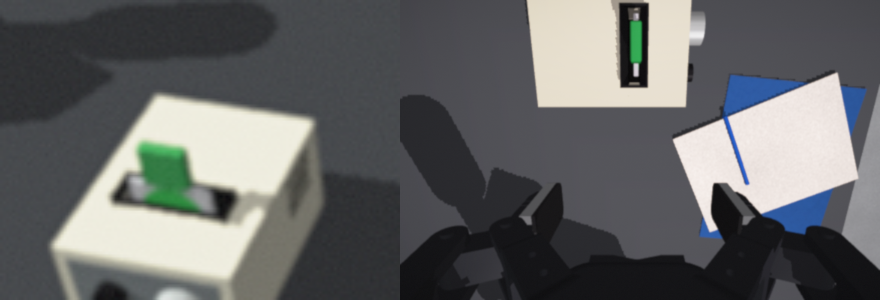

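The final view shows green standing upright in the slot, with the grip at ~(205,189) in the scene picture. Its grip top measures 41×12 mm at z 0.164, centred at (0.576, -0.247), which fits the home height. Amber and blue are unmoved to within 0.5 px, and the gripper is clear.

```bash
python3 -c "
from station import *
print(get_obs()['t']);print(finish_job())"
```

```text
10.3167
the job is handed in; nothing more can be done
None
```

The green slider is standing in the light source's slot, fully home and let go. I handed the job in at 10.3 s of the 38 s allowed; no verdict is reported.

- **Lowering:** on the way down it met the slot floor at TCP z 0.1377 m, where I had predicted about 0.138 m. It was bearing with about 7 N when I opened the jaws.
- **Final position:** from the wrist camera, the grip top is 41 × 12 mm at z 0.164, the true grip size, which fits the home height. It is centred about 1 mm from the slot centre and looks upright.
- **Amber and blue:** both are within 0.5 px of where they started in both fixed views.
- **Gripper:** it is clear of everything, with contact forces at noise level.

Two readings disagreed with the nominal sizes:
- **Finger opening:** it read 10–11 mm on the 12 mm grip, but the grip held throughout.
- **Triangulated height:** the last two-view height of the green patch was 0.133 m against 0.144 m expected for the grip centre. I put this down to the green glass being included in the scene-view patch, and relied on the wrist measurement.

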